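# Complete the carton column and pump the bench clamp tight on it

## Task

Two flat cartons are stacked in the bench push clamp; find the loose third carton of the same size and set it squarely on top of them, right way up, and let go of it. Then pump the clamp's upright trigger towards its handle, stroke after stroke and working the jaw by the trigger only, until the spring pad has pushed all three cartons against the fixed stop and has itself sunk in by about half its travel - never nearly all the way, which crushes the cartons. Finish while still holding the trigger squeezed at that pressure, with the other things on the bench left where they are.

Things in the scene. Friction and masses are not known exactly. Their poses are not given: they have to be found in the camera images.
- clamp: Bench push clamp bolted down: dark steel bed 385 x 100 mm, top at 8 mm. Origin on the bench under its middle line; own x along the bed, the way the jaw advances, z up. Along its x: rubber-covered upright handle (-185 to -159 mm, 200 mm high), trigger pivot (-95 mm, 110 mm up) between two grey cheeks 127 mm high, black spring pad, column of two cartons, grey upright fixed stop (face at +140 mm).
- stop_face (a point): Point on the fixed stop's flat face, 62 mm above the bench, on the clamp's middle line. Its axes are the clamp's.
- carton_low_mid (a point): Centre of the lowest carton of the column, standing on the clamp's bed, 4 to 8 mm short of the stop. Plain closed cardboard carton with a strip of paper tape, 90 mm long (own x, along the clamp's x) x 62 mm wide (own y) x 36 mm high, about 0.25 kg.
- carton_mid_mid (a point): Centre of the second carton, standing square on the lowest; same size. Its top face is 18 mm above this point and 80 mm above the bench.
- carton_new_mid (a point): Centre (18 mm above its underside) of the third carton, which lies loose and flat on the bench: the same plain cardboard, 90 (own x) x 62 (own y) x 36 mm high, about 0.25 kg. It fits either way round. The only other loose carton is a taller one, 55 x 55 x 80 mm: not this job's.
- pad_face (a point): Centre of the clamping face of the black spring pad, 62 mm above the bench; the face is 64 mm wide and spans 12 to 112 mm in height. It moves along the clamp's +x towards the column. Its axes are the clamp's.
- trigger_grip (a point): Middle of the black trigger paddle, on its centre line 80 mm from the pivot. Paddle 26 mm wide (clamp's y), 13 mm thick, 66 mm long; at rest it leans 0.22 rad towards the stop, its top 217 mm above the bench. Squeezing swings it towards the handle (clamp's -x); even fully squeezed 30 mm stay free between it and the handle.
- trigger (a joint): Trigger angle, rad: 0 at rest (a spring brings it back), 0.45 fully squeezed. It takes 2 to 5 N at the paddle while nothing is clamped, 8 to 16 N while clamping. A pawl 36 mm below the pivot pushes the bar on: up to 6 mm of its travel is lost before it catches a tooth, then 0.1 rad moves the jaw 3.6 mm; a full stroke gains 12 mm (two teeth; the first up to 16).
- jaw (a joint): Travel of the push bar with its jaw plate along the clamp's x, m, 0 (fully back) to 0.085; it grows as the trigger is pumped. At jaw = 0 the pad's face (not sunk) is at clamp x = -10 mm. It is held only by a drag of about 6 N while the trigger goes back, so a harder squeeze stays only while the trigger is held.
- pad (a joint): How far the spring pad has sunk back towards its jaw plate, m: 0 free, 0.016 fully sunk; 2 N of clamping force per mm. The cartons want 5 to 10 mm; more than 13.5 mm crushes them.
- stop: The grey fixed stop at the clamp's end (origin and axes are the clamp's). Its flat face, 64 mm wide, reaches to about 100 mm above the bench; its top edge flares away from the column and ends 119 mm up.
- carton_tall: Bystander: upright carton 55 x 55 x 80 mm high. Origin under its centre.
- cyl_head: Bystander: finned aluminium cylinder head, 78 x 64 x 64 mm high. Origin under its centre.
- piston: Bystander: aluminium piston, 66 mm diameter, 52 mm high.
- oil: Bystander: black oil bottle, 72 mm diameter, 190 mm high.
- spanner: Bystander: steel spanner lying flat.
- spark_plug: Bystander: spark plug lying down.
Mind the look-alikes: they are no part of the job. What is shaped like the part that bears carton_new_mid but green, orange or red is not meant.

How it is judged:
On the way, in this order (a step that is already met when the one before it is completed fails the run):
1. the third carton rests squarely on the column, let go of (horizontal distance between carton_new_mid and carton_mid_mid below 0.012 m and z of carton_new_mid in the frame of carton_mid_mid between 0.033 and 0.039 m and angle between the x axis of carton_new_mid and the x axis of carton_mid_mid, either way round below 0.14 rad and angle between carton_new_mid's own z axis and vertical below 0.06 rad and contact force between carton_new and the arm below 0.1 N and contact force between carton_new and the fingers below 0.1 N), for 0.2 s.
2. the pad has been pumped up to the column (value of joint pad above 0.001 m), for 0.05 s.
At the end, for the whole second after the job is handed in: The robot still squeezes the trigger (over 1.5 N, off its rest); the pad is sunk 4 to 12 mm; all three cartons stand against the stop (within 3.5 mm); the third lies flat on the second within 12 mm of its centre, untouched by the robot (value of joint pad between 0.004 and 0.012 m and contact force between any of the fingers, the arm and trigger above 1.5 N and value of joint trigger above 0.03 rad and horizontal distance between carton_new_mid and carton_mid_mid below 0.012 m and z of carton_new_mid in the frame of carton_mid_mid above 0.033 m and angle between each of carton_new_mid, carton_mid_mid's own z axis and vertical below 0.06 rad and contact force between carton_new and the arm below 0.1 N and contact force between carton_new and the fingers below 0.1 N and x of each of carton_low_mid, carton_mid_mid, carton_new_mid in the frame of stop_face above -0.0485 m); the arm keeps its last pose, push and grip.
It fails at once if the cartons are crushed: the pad sinks more than 13.5 mm (value of joint pad above 0.0135 m).
It fails at once if the robot pushes the jaw or the pad itself (contact force between any of the fingers, the arm and jaw above 3 N).
It fails at once if a bystander is moved more than 30 mm (distance of any of carton_tall, cyl_head, piston, oil, spanner, spark_plug from where it was at the start of the episode above 0.03 m).
It also fails if it takes over 72 s, if anything falls off the work surface, if the arm or the gripper's body presses on something with over 40 N, if the wrist force passes 120 N, or if a joint passes its speed limit or range.

## Robot

A 7-joint arm with a two-finger parallel gripper is mounted at the origin on the work surface. World frame = base frame: x ahead of the robot, y to its left, z up, the work surface at z = 0. Lengths are in m, angles in rad, forces in N, time in s.
With the tool pointing down it reaches from about 0.4 to 0.875 m from the base axis. Payload 6.5 kg.
Tool frame: the origin (TCP) lies midway between the tips of the shut fingers; the grasp point (between the pads) lies 19 mm behind it; z points along the fingers, x is the direction in which the jaws open and shut, and the axes are right-handed (so a half turn about z gives the same grasp; the last joint's range is limited). The gripper opens to 85 mm and grips with 20 to 120 N. Pads are 22 mm wide; open, the fingers measure 114 mm over their backs; the gripper's body (76 mm by 85 mm) begins 54 mm behind the grasp point. The pads swing forward as they close: fully open they stand 13 mm farther back than shut.
Start: joints at [-1.208, 0.536, -0.004, 1.538, 0.003, 1.067, -0.071], TCP at [0.27, 0.591, 0.196] pointing down, gripper open.
Joint ranges: [-2.7, 2.7], [-0.37, 2.16], [-1.27, 1.26], [0.24, 2.4], [-1.31, 4.45], [0.19, 1.91], [-2.76, 2.76]. Speed limits (rad/s): [2.39, 2.39, 3.14, 3.14, 3.14, 3.14, 3.14].

## Interface

Orientations are given as a rotation vector (axis times angle).
In Python, from station import observe, snapshot, get_calibration, finish_job gives the robot as it stands.
- The arm moves only by the shell command python3 -m creep 'ROWS'. ROWS is JSON, one flat list of numbers, 7 for each row, row after row: the shift along the tool's x, y, z in m, then the turn, a rotation vector about the tool's x, y, z in degrees, then the gripper's target within -1 to 1 (fully open at 1, half-way at 0, shut at -1). In form: [dx, dy, dz, ax, ay, az, hand, dx, dy, dz, ax, ay, az, hand, ...]. A call has 1 to 5 rows; each row is the pose to reach, as a shift and turn from the pose measured when the call began, along the tool's axes at that moment; what a row does not reach only later rows make up. A row lasts 1/8 s, in which the tool goes at most 62.5 mm and 10.7 degrees, less where a joint would pass 70% of its speed; a pose out of reach is approached as far as the arm can. A call with a gripper value outside its range is refused whole. The fingers move at their own pace and stop on an object; the grip force is fixed at half the most. Time passes only in rows, so rows that repeat a pose let the fingers close. It gives the time, the measured TCP pose, the force and the opening at its end, in the units of the state.
- observe(): the state, without advancing time (a new reading comes with each control period).
- snapshot(name): name is "side" or "top" or "wrist"; returns the picture (384x512x3 uint8, blue, green, red); there is no depth.
- get_calibration(name): a dict with "K" (3x3 intrinsics, pixels), "R" (3x3) and "t" (3): a world point X has camera coordinates R X + t; the wrist camera has in their place "mount" (4x4, takes a point from camera to tool coordinates, whose origin is the TCP and whose axes are the tool frame's). Camera axes: x right, y down, z forward; pixel columns grow to the right and rows downward; lengths in m; the calibration is good to about 2 mm. A picture is of the moment at which its call begins: read the wrist's pose just before it. get_calibration takes no time and is no camera call.
- finish_job(): hands the job in, once; it reports no verdict.
The state is a dict: "time_s": time; "qpos": joint angles; "qvel": joint speeds; "joint_efforts": joint torques, N m; "tool_pos": TCP position; "orientation": TCP orientation; "ft_force": force on the tool from outside, world axes, zero at the start; "ft_torque": the same for the moment, N m; "grip_width": opening from 0.0 (shut) to 1.0 (fully open).
Only numpy, scipy, OpenCV 4.12 (cv2) and the standard library are available. Lean on these libraries where they do the work, as an engineer would, in place of code of your own. Each camera call takes 0.05 s, during which the arm holds its last target. There are 200 camera calls.

## Working session

There is one attempt and no reset: what is moved stays moved. The work goes in short steps, Python scripts to look and compute and a shell command to move; the robot and the scene stay as the last step left them, time stands still between calls to the robot, and variables do not carry over. Pictures are saved under pics/ and viewed, about 8 in all and at most 12, crops included, and the job is handed in when it is done.

```bash
ls; mkdir -p pics; python3 - <<'E'
from station import *
import cv2,numpy as np
print(observe())
a=snapshot("top");b=snapshot("side")
cv2.imwrite("pics/top.png",a);cv2.imwrite("pics/side.png",b)
for n in("top","side","wrist"):print(n,get_calibration(n))
E
```

```text
pics
{'time_s': 0.0, 'qpos': array([-1.20821021,  0.53719877, -0.00444036,  1.53885612,  0.00259295,
        1.06727255, -0.07119118]), 'qvel': array([ 0.00011201, -0.00108597,  0.00126083,  0.00083572,  0.00181417,
       -0.00080353, -0.00150552]), 'joint_efforts': array([ 8.56354491e-04, -5.83394873e+01,  1.04872551e+00, -2.59098315e+01,
        1.22395283e-02,  9.64342413e-03,  2.59615177e-06]), 'tool_pos': array([0.26998282, 0.59053002, 0.19499861]), 'orientation': array([ 2.64226796e+00,  1.69750702e+00, -2.17719531e-03]), 'ft_force': array([ 0.25769991,  0.30538869, -0.04506097]), 'ft_torque': array([0.05546044, 0.00201128, 0.01700497]), 'grip_width': 1.000167017610754}
top {'K': array([[373.7975251 ,   0.        , 253.42157445],
       [  0.        , 373.7975251 , 190.00040596],
       [  0.        ,   0.        ,   1.        ]]), 'R': array([[-0.02875485, -0.99920006, -0.02779196],
       [-0.99904631,  0.02964213, -0.03205948],
       [ 0.03285765,  0.02684359, -0.99909949]]), 't': array([0.05411018, 0.42997145, 1.28138135])}
side {'K': array([[451.26152982,   0.        , 256.11027546],
       [  0.        , 451.26152982, 188.99806747],
       [  0.        ,   0.        ,   1.        ]]), 'R': array([[ 0.94915867, -0.31414028,  0.02033956],
       [-0.14091536, -0.48176762, -0.86489469],
       [ 0.2814972 ,  0.81805614, -0.5015411 ]]), 't': array([-0.40485662,  0.20612067,  1.1550777 ])}
wrist {'K': array([[293.24896761,   0.        , 257.16226182],
       [  0.        , 293.24896761, 192.43020237],
       [  0.        ,   0.        ,   1.        ]]), 'mount': array([[ 9.99999043e-01,  1.33535253e-03,  3.61992943e-04,
         1.23977783e-03],
       [-1.38045652e-03,  9.45526533e-01,  3.25542117e-01,
        -8.35459246e-02],
       [ 9.24395565e-05, -3.25542305e-01,  9.45527471e-01,
        -1.77531821e-01],
       [ 0.00000000e+00,  0.00000000e+00,  0.00000000e+00,
         1.00000000e+00]])}
```

View pics/top.png

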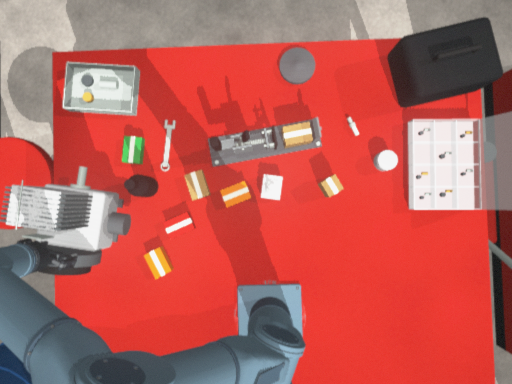

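View pics/side.png

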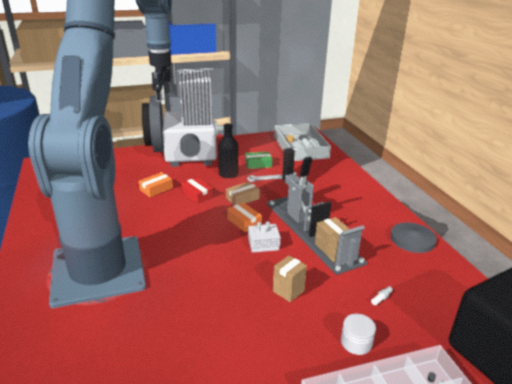

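The top view shows the clamp running from (212,155), the handle end, to (321,132), the stop. The column is at (298,133), and the plain loose carton is at (196,185). The look-alikes are orange at (235,193) and (157,262), green at (132,150), and red/white at (179,223). The tall carton is at (331,185).

```bash
cat > h.py <<'E'
import numpy as np,cv2
from station import *
from scipy.spatial.transform import Rotation as Ro
def ray(name,uv,o=None):
    c=get_calibration(name);d=np.linalg.inv(c["K"])@np.r_[uv,1.]
    if name=="wrist":
        R=Ro.from_rotvec(o["orientation"]).as_matrix();M=c["mount"]
        return R@M[:3,3]+o["tool_pos"],R@M[:3,:3]@d
    return -c["R"].T@c["t"],c["R"].T@d
def onz(name,uv,z,o=None):
    p,d=ray(name,uv,o);return p+d*(z-p[2])/d[2]
def proj(name,X,o=None):
    c=get_calibration(name)
    if name=="wrist":
        R=Ro.from_rotvec(o["orientation"]).as_matrix();M=c["mount"]
        x=M[:3,:3].T@(R.T@(np.array(X)-o["tool_pos"])-M[:3,3])
    else: x=c["R"]@X+c["t"]
    x=c["K"]@x;return x[:2]/x[2]
def rel(o,R2,p2):
    "shift & turn(deg) in tool axes"
    R=Ro.from_rotvec(o["orientation"])
    return (R.inv().apply(np.array(p2)-o["tool_pos"])).round(4),(R.inv()*R2).as_rotvec(degrees=True).round(2)
def down(psi):
    "tool pointing down with tool x at world yaw psi"
    x=np.array([np.cos(psi),np.sin(psi),0]);z=np.array([0,0,-1.])
    return Ro.from_matrix(np.c_[x,np.cross(z,x),z])
E
python3 - <<'E'
from h import *
a=cv2.imread("pics/top.png")
def rect(box,lo,hi,z):
    x0,y0,x1,y1=box;hsv=cv2.cvtColor(a,cv2.COLOR_BGR2HSV)
    m=cv2.inRange(hsv,lo,hi)[y0:y1,x0:x1]
    cs,_=cv2.findContours(m,cv2.RETR_EXTERNAL,cv2.CHAIN_APPROX_NONE)
    pts=np.vstack([c for c in cs if cv2.contourArea(c)>8]).reshape(-1,2)+[x0,y0]
    W=np.array([onz("top",p,z)[:2] for p in pts])
    r=cv2.minAreaRect((W*1000).astype(np.float32));print(box,r,len(pts))
rect((180,165,212,207),(8,30,60),(35,255,255),.036)
rect((180,165,212,207),(8,0,140),(35,140,255),.036)
rect((280,118,318,147),(8,30,60),(35,255,255),.08)
for p in[(212,155),(321,132)]:print(onz("top",p,.008))
cv2.imwrite("pics/topc.png",cv2.resize(a[105:215,120:350],None,fx=3.4,fy=3.4,interpolation=cv2.INTER_CUBIC))
E
```

```text
(180, 165, 212, 207) ((454.4996032714844, 232.47569274902344), (91.66608428955078, 65.55242919921875), 17.034921646118164) 135
(180, 165, 212, 207) ((454.55291748046875, 232.48280334472656), (91.41678619384766, 63.388336181640625), 17.036819458007812) 79
(280, 118, 318, 147) ((606.5975952148438, -106.84083557128906), (75.90284729003906, 100.07386779785156), 9.270401000976562) 152
[0.55703573 0.1816922  0.008     ]
[ 0.62441316 -0.19719148  0.008     ]
```

View pics/topc.png

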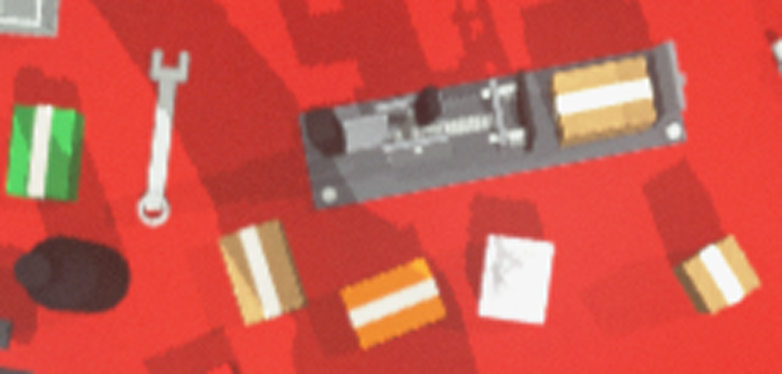

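The cropped top view confirms the plain carton at about (262,272) in the crop. Its long axis is near 17° yaw, and the orange one next to it has enough finger clearance. I'll compute the move to a point above the carton.

```bash
python3 - <<'E'
from h import *
o=observe()
print(rel(o,down(np.radians(107)),[.4545,.2325,.23]),rel(o,down(np.radians(107)),[.36,.41,.29]))
c=[(302,115),(672,42),(685,135),(315,208)]
W=[onz("top",(p[0]/3.4+120-.35,p[1]/3.4+105-.35),.008) for p in c]
print(np.round(W,4))
for i,j in((0,1),(3,2)):
    d=W[j]-W[i];print(np.linalg.norm(d),np.degrees(np.arctan2(d[1],d[0])))
print(np.mean(W,0)) 
E
```

```text
(array([-0.2491,  0.3166, -0.0345]), array([-2.000e-02,  9.000e-02, -4.157e+01])) (array([-0.127 ,  0.1569, -0.0947]), array([-2.000e-02,  9.000e-02, -4.157e+01]))
[[ 0.615   0.1925  0.008 ]
 [ 0.6769 -0.1863  0.008 ]
 [ 0.5816 -0.1961  0.008 ]
 [ 0.5194  0.1816  0.008 ]]
0.38381480250044764 -80.727895805174
0.3828349387826802 -80.63795111619105
[ 0.59823129 -0.00206502  0.008     ]
```

```bash
python3 -m creep '[-0.02,0.03,-0.05,0,0,-10,1,-0.07,0.09,-0.09,0,0,-20,1,-0.12,0.15,-0.09,0,0,-30,1,-0.18,0.23,-0.07,0,0,-40,1,-0.22,0.28,-0.05,0,0,-41.6,1]'; python3 -m creep '[0,0,0,0,0,0,1]'; python3 - <<'E'
from h import *
o=observe();print(o["tool_pos"],rel(o,down(np.radians(107)),[.4545,.2325,.23]))
E
```

```text
time_s: 0.72
tool_pos: [0.3979, 0.3427, 0.2616]
orientation: [1.865, 2.528, -0.001]
ft_force: [0.1, -0.5, 0.3]
grip_width: 1.001
time_s: 0.85
tool_pos: [0.4003, 0.3367, 0.2606]
orientation: [1.875, 2.518, -0.006]
ft_force: [-0.4, 0.1, 0.0]
grip_width: 0.998
[0.40034547 0.33671194 0.26060482] (array([-0.1152,  0.022 ,  0.0311]), array([-0.08,  0.24, -0.33]))
```

```bash
python3 -m creep '[-0.058,0.011,0.015,0,0,-0.3,1,-0.115,0.022,0.03,0,0.2,-0.3,1,-0.115,0.022,0.03,0,0.2,-0.3,1,-0.115,0.022,0.03,0,0.2,-0.3,1]'; python3 - <<'E'
from h import *
o=observe();a=snapshot("wrist");cv2.imwrite("pics/w1.png",a)
print(o["tool_pos"],o["orientation"],proj("wrist",[.4545,.2325,.036],o))
hsv=cv2.cvtColor(a,cv2.COLOR_BGR2HSV)
u,v=proj("wrist",[.4545,.2325,.036],o).astype(int)
print(hsv[v-40:v+41:20,u-60:u+61:20].tolist())
E
```

```text
time_s: 1.35
tool_pos: [0.4539, 0.2339, 0.231]
orientation: [-1.868, -2.525, 0.002]
ft_force: [-0.7, 0.3, 0.6]
grip_width: 1.004
[0.45391902 0.23390769 0.23101376] [-1.86794950e+00 -2.52460730e+00  2.31214611e-03] [255.42741445 159.60331242]
[[[13, 194, 244], [1, 194, 167], [1, 195, 169], [1, 188, 245], [1, 189, 243], [1, 189, 245], [1, 193, 192]], [[1, 194, 187], [1, 193, 189], [17, 115, 229], [0, 0, 255], [21, 102, 246], [1, 192, 235], [1, 189, 244]], [[1, 193, 189], [1, 193, 190], [17, 115, 237], [0, 0, 255], [20, 106, 240], [1, 192, 234], [1, 188, 244]], [[1, 196, 185], [1, 193, 192], [13, 125, 240], [0, 0, 255], [20, 105, 244], [1, 192, 234], [1, 189, 245]], [[72, 7, 190], [1, 192, 165], [1, 190, 236], [1, 194, 196], [1, 193, 193], [1, 188, 245], [1, 188, 246]]]
```

View pics/w1.png

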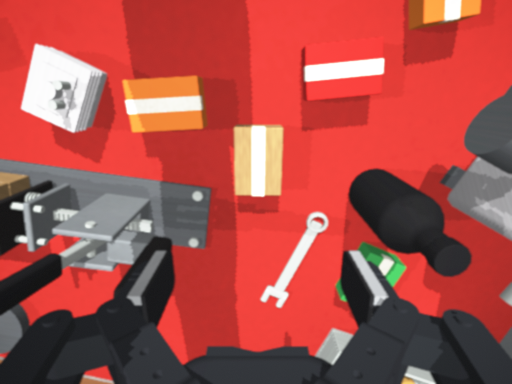

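The wrist view shows the plain carton nearly square to the tool at (258,160), with clear space on both sides. The clamp's handle end is at lower left.

```bash
python3 - <<'E'
from h import *
o=observe();a=cv2.imread("pics/w1.png");hsv=cv2.cvtColor(a,cv2.COLOR_BGR2HSV)
m=(cv2.inRange(hsv,(8,40,120),(30,170,255))|cv2.inRange(hsv,(0,0,225),(180,60,255)))[110:205,215:300]
m=cv2.morphologyEx(m,cv2.MORPH_OPEN,np.ones((3,3)))
c=max(cv2.findContours(m,0,1)[0],key=cv2.contourArea).reshape(-1,2)+[215,110]
W=np.array([onz("wrist",p,.036,o)[:2]*1000 for p in c],np.float32);r=cv2.minAreaRect(W);print(r,cv2.boundingRect(c))
x,y=np.array(r[0])/1000
for yaw in(r[2],r[2]+90,107):
    print(yaw,rel(o,down(np.radians(yaw)),[x,y,.009]))
E
```

```text
((455.76800537109375, 236.86109924316406), (92.95156860351562, 62.644142150878906), 16.662574768066406) (233, 125, 51, 71)
16.662574768066406 (array([0.0014, 0.0029, 0.2222]), array([-7.000e-02,  5.000e-02,  9.044e+01]))
106.6625747680664 (array([0.0014, 0.0029, 0.2222]), array([-0.08, -0.01,  0.44]))
107 (array([0.0014, 0.0029, 0.2222]), array([-0.08, -0.01,  0.1 ]))
```

```bash
python3 -m creep '[0.0015,0.002,0.06,0,0,0.4,1,0.0015,0.002,0.12,0,0,0.4,1,0.0015,0.002,0.175,0,0,0.4,1,0.0015,0.002,0.215,0,0,0.4,1,0.0015,0.002,0.225,0,0,0.4,1]';python3 -m creep '[0,0,0,0,0,0,1,0,0,0,0,0,0,1]'
```

```text
time_s: 2.02
tool_pos: [0.4525, 0.238, 0.0043]
orientation: [-1.869, -2.521, 0.006]
ft_force: [-0.5, 0.2, -0.4]
grip_width: 0.998
time_s: 2.28
tool_pos: [0.4534, 0.2394, 0.0058]
orientation: [-1.869, -2.522, 0.002]
ft_force: [-0.3, -0.3, 0.0]
grip_width: 1.001
```

```bash
python3 -m creep '[-0.0035,0.001,0.001,0,0,0,1,-0.0035,0.001,0.001,0,0,0,1]';python3 -m creep '[0,0,0,0,0,0,-1,0,0,0,0,0,0,-1,0,0,0,0,0,0,-1,0,0,0,0,0,0,-1,0,0,0,0,0,0,-1]';python3 -m creep '[0,0,0,0,0,0,-1,0,0,0,0,0,0,-1,0,0,0,0,0,0,-1]'; python3 -m creep '[0,0,-0.05,0,0,0,-1,0,0,-0.1,0,0,0,-1,0,0,-0.15,0,0,0,-1,0,0,-0.2,0,0,0,-1,0,0,-0.2,0,0,0,-1]'; python3 - <<'E'
from h import *
o=observe();cl=np.radians(-80.7)
for s in (9.3,):
  print(rel(o,down(np.radians(s)),[.6126,-.09,.21]))
E
```

```text
time_s: 2.52
tool_pos: [0.4564, 0.2363, 0.0057]
orientation: [-1.87, -2.522, -0.0]
ft_force: [0.5, 0.5, -0.4]
grip_width: 1.0
time_s: 3.15
tool_pos: [0.4563, 0.2364, 0.0057]
orientation: [-1.87, -2.522, -0.0]
ft_force: [0.6, -0.2, 0.8]
grip_width: 0.004
time_s: 3.52
tool_pos: [0.4563, 0.2363, 0.0056]
orientation: [-1.87, -2.522, -0.0]
ft_force: [-0.6, 0.5, -0.6]
grip_width: 0.0
time_s: 4.15
tool_pos: [0.4592, 0.2375, 0.2096]
orientation: [1.871, 2.523, 0.012]
ft_force: [0.8, 0.2, -0.6]
grip_width: -0.001
(array([-0.3579,  0.0518, -0.0014]), array([ 0.1 , -0.49, 97.57]))
```

The gripper shut fully, so it missed. I'll look.

```bash
python3 - <<'E'
from h import *
o=observe();a=snapshot("wrist");b=snapshot("top")
cv2.imwrite("pics/w2.png",np.hstack([a,cv2.resize(b[110:220,170:250],(279,384))]))
E
```

```text
(no output)
```

View pics/w2.png

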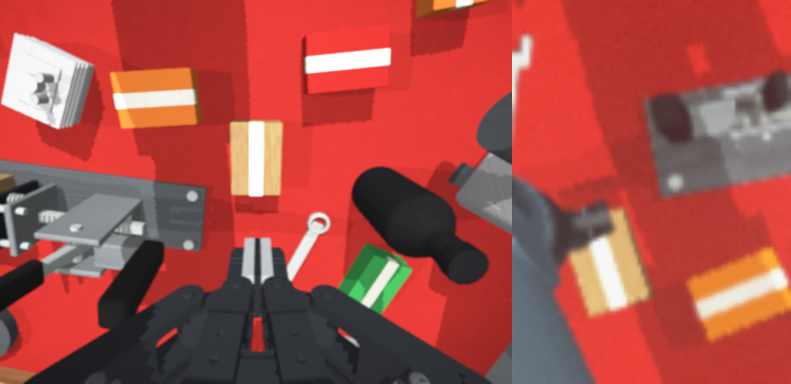

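```bash
python3 - <<'E'
from h import *
o=observe();print(o["tool_pos"],o["grip_width"],o["qpos"],proj("top",o["tool_pos"]),proj("wrist",o["tool_pos"],o))
a=cv2.imread("pics/w2.png")[:,:512];hsv=cv2.cvtColor(a,cv2.COLOR_BGR2HSV)
m=(cv2.inRange(hsv,(8,40,120),(30,170,255))|cv2.inRange(hsv,(0,0,225),(180,60,255)))[105:205,215:300]
m=cv2.morphologyEx(m,cv2.MORPH_OPEN,np.ones((3,3)))
c=max(cv2.findContours(m,0,1)[0],key=cv2.contourArea).reshape(-1,2)+[215,105]
for z in (0,.036,.08):
  W=np.array([onz("wrist",p,z,o)[:2]*1000 for p in c],np.float32);print(z,cv2.minAreaRect(W),cv2.boundingRect(c))
b=snapshot("top");cv2.imwrite("pics/t3.png",cv2.resize(b[150:220,150:260],None,fx=6,fy=6))
print([onz("top",(195,172),z) for z in (.15,.21)])
E
```

```text
[0.45652317 0.23603447 0.20569576] -0.0001080940842109373 [-0.56787709  0.29329913  0.00547105  1.88547205 -0.00429112  0.96295667
  1.30537818] [185.08799425 181.24004352] [256.03921831 223.34601854]
0 ((458.785888671875, 235.89083862304688), (101.4820556640625, 68.02743530273438), 16.62334442138672) (230, 120, 53, 76)
0.036 ((451.1301574707031, 233.67544555664062), (91.95021057128906, 61.637855529785156), 16.623323440551758) (230, 120, 53, 76)
0.08 ((441.773193359375, 230.96780395507812), (80.30015563964844, 53.82838821411133), 16.623327255249023) (230, 120, 53, 76)
[array([0.48758058, 0.21635276, 0.15      ]), array([0.48241785, 0.20538331, 0.21      ])]
```

```bash
python3 - <<'E'
from h import *
o=observe();b=snapshot("side");t=cv2.imread("pics/t3.png")
p=proj("side",o["tool_pos"]);print(p,proj("side",o["tool_pos"]+[0,0,.019]),proj("side",o["tool_pos"]+[0,0,.05]))
s=b[90:230,180:300].copy()
cv2.imwrite("pics/s3.png",np.hstack([cv2.resize(s,None,fx=4,fy=4)[:420],cv2.resize(t,None,fx=.45,fy=1)[:420]]))
E
```

```text
[242.32030604 140.11012108] [242.35181789 134.33194872] [242.4041881  124.72908153]
```

View pics/s3.png

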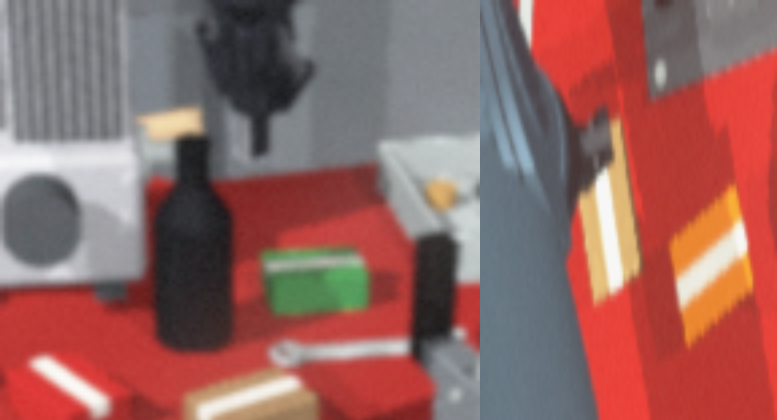

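```bash
python3 - <<'E'
from h import *
o=observe()
def tri(*rs):
    A=0;b=0
    for p,d in rs:
        d=d/np.linalg.norm(d);P=np.eye(3)-np.outer(d,d);A=A+P;b=b+P@p
    x=np.linalg.solve(A,b);return x,[np.linalg.norm(np.cross(x-p,d/np.linalg.norm(d))) for p,d in rs]
print(tri(ray("top",(194.4,171.3)),ray("side",(245,128.7))))
print(tri(ray("top",(194.4,171.3)),ray("side",(245,128.7)),ray("wrist",(259,240),o)))
# carton & tape from both fixed cams check
print(tri(ray("top",(196,185)),ray("side",(180+252/4,90+400/4))))
# clamp handle height check etc: oil bottle top in side
print(o["tool_pos"],proj("top",o["tool_pos"]),proj("side",o["tool_pos"]))
E
```

```text
(array([0.4678254 , 0.2026402 , 0.25427891]), [np.float64(0.013321167345630606), np.float64(0.013321167345630497)])
(array([0.464758  , 0.22103592, 0.23946213]), [np.float64(0.025809109170803566), np.float64(0.00843315429469723), np.float64(0.020627410444476354)])
(array([0.45613476, 0.23523904, 0.02925613]), [np.float64(0.0027616163459452006), np.float64(0.0027616163459452253)])
[0.45565817 0.23557413 0.20433351] [185.34798304 181.55484268] [242.24234618 140.27451228]
```

The wrist and side views agree: the real fingertips sit about 36 mm short of the reported TCP, so the gripper closed just above the carton. The carton hasn't moved. I'll retry about 36 mm deeper, watching the force.

```bash
python3 -m creep '[0,-0.001,0.05,0,0,0,1,0,-0.001,0.1,0,0,0,1,0,-0.001,0.1,0,0,0,1,0,-0.001,0.12,0,0,0,1,0,-0.001,0.12,0,0,0,1]'; python3 -m creep '[0,0,0.03,0,0,0,1,0,0,0.06,0,0,0,1,0,0,0.08,0,0,0,1,0,0,0.08,0,0,0,1]'; python3 - <<'E'
from h import *
o=observe();print(o["tool_pos"],o["grip_width"],rel(o,down(np.radians(106.7)),[.4547,.235,-.02]))
E
```

```text
time_s: 4.97
tool_pos: [0.4541, 0.2351, 0.0847]
orientation: [-1.869, -2.521, 0.005]
ft_force: [0.3, -0.2, 0.2]
grip_width: 0.995
time_s: 5.48
tool_pos: [0.4536, 0.2351, 0.005]
orientation: [-1.869, -2.521, 0.007]
ft_force: [-0.6, -0.1, 0.4]
grip_width: 1.003
[0.45362814 0.23505223 0.00504568] 1.002743390161428 (array([-0.0004,  0.0012,  0.025 ]), array([-0.32, -0.03,  0.2 ]))
```

```bash
python3 -m creep '[0,0.001,0.02,0,0,0,1,0,0.001,0.032,0,0,0,1,0,0.001,0.032,0,0,0,1]'; python3 -m creep '[0,0,0,0,0,0,1]';  python3 -m creep '[0,0,0,0,0,0,-1,0,0,0,0,0,0,-1,0,0,0,0,0,0,-1,0,0,0,0,0,0,-1,0,0,0,0,0,0,-1]'
```

```text
time_s: 5.85
tool_pos: [0.4544, 0.2353, -0.0267]
orientation: [-1.869, -2.52, 0.007]
ft_force: [-0.6, 0.0, 0.1]
grip_width: 0.998
time_s: 5.98
tool_pos: [0.4549, 0.2355, -0.0259]
orientation: [-1.869, -2.521, 0.006]
ft_force: [0.8, 0.9, -0.0]
grip_width: 1.001
time_s: 6.6
tool_pos: [0.4554, 0.2358, -0.0249]
orientation: [-1.87, -2.521, 0.004]
ft_force: [-1.1, -0.8, 8.1]
grip_width: 0.711
```

```bash
python3 -m creep '[0,0,-0.05,0,0,0,-1,0,0,-0.11,0,0,0,-1,0,0,-0.17,0,0,0,-1,0,0,-0.23,0,0,0,-1,0,0,-0.25,0,0,0,-1]'; python3 - <<'E'
from h import *
o=observe();print(o["grip_width"],rel(o,down(np.radians(9.3)),[.6126,-.09,.22]))
E
```

```text
time_s: 7.22
tool_pos: [0.4581, 0.2367, 0.2292]
orientation: [-1.871, -2.522, -0.005]
ft_force: [-0.9, 0.1, -2.1]
grip_width: 0.714
0.7141879902019564 (array([-0.3575,  0.0531,  0.0084]), array([-3.000e-02, -2.100e-01,  9.756e+01]))
```

```bash
python3 -m creep '[-0.035,0.005,0,0,0,10,-1,-0.07,0.01,0,0,0,20,-1,-0.11,0.015,0,0,0,30,-1,-0.14,0.02,0,0,0,40,-1,-0.18,0.025,0,0,0,50,-1]'; python3 - <<'E'
from h import *
o=observe();print(o["grip_width"],rel(o,down(np.radians(9.3)),[.6126,-.09,.22]))
E
```

```text
time_s: 7.85
tool_pos: [0.5339, 0.0714, 0.2287]
orientation: [-2.763, -1.488, -0.004]
ft_force: [0.4, 0.6, -2.2]
grip_width: 0.714
0.7139666602036773 (array([-0.0915,  0.1545,  0.0082]), array([-0.16, -0.15, 47.31]))
```

```bash
python3 -m creep '[-0.02,0.03,0,0,0,10,-1,-0.04,0.06,0,0,0,20,-1,-0.06,0.1,0,0,0,30,-1,-0.08,0.13,0,0,0,40,-1,-0.0915,0.1545,0.005,0,0,47.3,-1]';python3 -m creep '[0,0,0,0,0,0,-1,0,0,0,0,0,0,-1]'; python3 - <<'E'
from h import *
o=observe();print(o["grip_width"],rel(o,down(np.radians(9.3)),[.6126,-.09,.22]))
a=snapshot("wrist");cv2.imwrite("pics/w4.png",a);np.save("o4.npy",o,allow_pickle=True)
b=snapshot("top");cv2.imwrite("pics/t4.png",b)
b=snapshot("side");cv2.imwrite("pics/s4.png",b)
E
```

```text
time_s: 8.48
tool_pos: [0.6126, -0.092, 0.2233]
orientation: [-3.129, -0.245, -0.001]
ft_force: [-0.7, 0.5, -2.6]
grip_width: 0.711
time_s: 8.72
tool_pos: [0.612, -0.0911, 0.2231]
orientation: [-3.128, -0.248, 0.0]
ft_force: [-0.1, -0.2, -0.9]
grip_width: 0.712
0.7124422654263034 (array([ 0.0007, -0.001 ,  0.0031]), array([-0.23, -0.02, -0.25]))
```

View pics/w4.png

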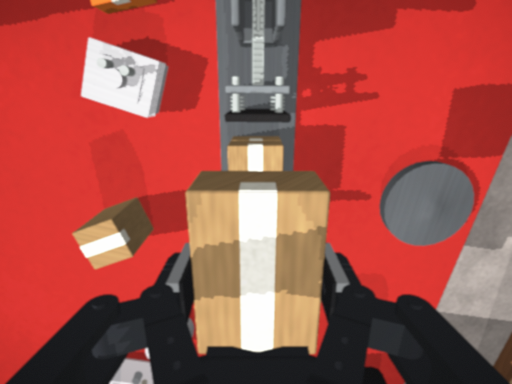

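The wrist view shows the held carton square in the jaws, its top edge at v≈190 and u 187–328. The column's front top edge is just visible at about (229–283, 140). The pad is at v≈117.

```bash
python3 - <<'E'
from h import *
o=np.load("o4.npy",allow_pickle=True).item();a=cv2.imread("pics/w4.png").astype(int)
for r in(150,165):print(r,[tuple(a[r,c]) for c in range(222,292,3)][:5],"...",[tuple(map(int,a[r,c])) for c in range(272,298,3)])
print([ (v,tuple(map(int,a[v,236]))) for v in range(120,172,2)])
print([ (v,tuple(map(int,a[v,220]))) for v in range(166,200,2)])
print([ (v,tuple(map(int,a[v,220]))) for v in range(338,362,2)])
for r in (200,330):
  print(r,[(c,tuple(map(int,a[r,c]))) for c in list(range(182,206,2))],[(c,tuple(map(int,a[r,c]))) for c in list(range(310,336,2))])
E
```

```text
150 [(np.int64(119), np.int64(116), np.int64(115)), (np.int64(118), np.int64(115), np.int64(112)), (np.int64(119), np.int64(171), np.int64(211)), (np.int64(119), np.int64(176), np.int64(219)), (np.int64(121), np.int64(179), np.int64(222))] ... [(126, 186, 228), (124, 184, 226), (128, 189, 230), (123, 182, 225), (87, 91, 95), (88, 84, 82), (88, 85, 82), (74, 73, 104), (39, 42, 169)]
165 [(np.int64(113), np.int64(111), np.int64(127)), (np.int64(119), np.int64(116), np.int64(112)), (np.int64(115), np.int64(151), np.int64(179)), (np.int64(120), np.int64(179), np.int64(221)), (np.int64(119), np.int64(177), np.int64(220))] ... [(130, 193, 232), (125, 185, 226), (119, 177, 221), (115, 168, 210), (86, 87, 88), (88, 85, 82), (89, 87, 84), (65, 65, 129), (39, 42, 166)]
[(120, (51, 50, 52)), (122, (101, 98, 95)), (124, (112, 109, 104)), (126, (112, 109, 105)), (128, (112, 109, 105)), (130, (111, 108, 104)), (132, (111, 108, 105)), (134, (109, 106, 103)), (136, (76, 88, 99)), (138, (57, 83, 103)), (140, (71, 104, 130)), (142, (56, 81, 101)), (144, (59, 86, 107)), (146, (101, 149, 187)), (148, (1
[... 1386 characters left out ...]
 (324, (115, 170, 213)), (326, (110, 163, 204)), (328, (87, 129, 167)), (330, (48, 63, 162)), (332, (42, 45, 179)), (334, (42, 46, 181))]
330 [(182, (31, 29, 27)), (184, (32, 29, 27)), (186, (31, 29, 27)), (188, (47, 44, 44)), (190, (90, 89, 89)), (192, (95, 94, 103)), (194, (60, 62, 141)), (196, (91, 133, 194)), (198, (122, 181, 224)), (200, (119, 176, 219)), (202, (120, 177, 220)), (204, (118, 176, 219))] [(310, (113, 167, 209)), (312, (117, 173, 217)), (314, (118, 174, 218)), (316, (102, 150, 192)), (318, (57, 77, 177)), (320, (46, 51, 202)), (322, (46, 52, 203)), (324, (45, 49, 191)), (326, (34, 34, 96)), (328, (32, 30, 27)), (330, (31, 28, 27)), (332, (32, 29, 28)), (334, (31, 28, 26))]
```

```bash
python3 - <<'E'
from h import *
o=np.load("o4.npy",allow_pickle=True).item()
R=Ro.from_rotvec(o["orientation"]);zt=o["tool_pos"][2]+.061
def T(u,v,z): return (R.inv().apply(onz("wrist",(u,v),z,o)-o["tool_pos"])*1000).round(1)
print("tip ",o["tool_pos"])
print("held near",T(220,190.5,zt),T(290,190.5,zt)," L/R@200",T(186,200,zt),T(328.5,200,zt),"L/R@330",T(195.5,330,zt),T(317,330,zt))
print("col near",T(236,145.7,.08),"L/R",T(227,150,.08),T(283,150,.08),T(228,165,.08),T(283,165,.08))
print("tape col",T(248,155,.08),T(264,155,.08),"held",T(239.5,195,zt),T(277.5,195,zt))
print("bed",T(223,130,.008),T(295,130,.008),T(218,30,.008),T(299,30,.008),"pad face z~.112", T(236,121,.112))
E
```

```text
tip  [ 0.6120382  -0.09113432  0.22309981]
held near [-14.5 -45.4 -60.8] [ 14.9 -45.5 -60.8]  L/R@200 [-29.1 -41.1 -60.8] [ 31.4 -41.2 -60.8] L/R@330 [-29.7  28.2 -61.1] [ 31.2  28.1 -61.1]
col near [-22.1 -28.5 143.2] L/R [-32.1 -23.7 143.2] [ 29.6 -23.8 143.2] [-31.5  -6.8 143.1] [ 30.1  -6.9 143.1]
tape col [ -9.  -18.2 143.2] [  8.7 -18.2 143.2] held [ -6.4 -43.4 -60.8] [  9.7 -43.4 -60.8]
bed [-44.  -36.6 215.2] [ 51.  -36.7 215.3] [ -45.7 -153.9  215.7] [  50.8 -154.   215.7] pad face z~.112 [-19.3 -57.9 111.3]
```

```bash
python3 - <<'E'
from h import *
o=np.load("o4.npy",allow_pickle=True).item()
R=Ro.from_rotvec(o["orientation"])
a=cv2.imread("pics/top.png")
hsv=cv2.cvtColor(a,cv2.COLOR_BGR2HSV)
m=(cv2.inRange(hsv,(10,60,120),(30,200,255))|cv2.inRange(hsv,(0,0,215),(180,60,255)))[115:150,275:318]
m=cv2.morphologyEx(m,cv2.MORPH_OPEN,np.ones((3,3)))
c=max(cv2.findContours(m,0,1)[0],key=cv2.contourArea).reshape(-1,2)+[275,115]
W=np.array([onz("top",p,.08)[:2]*1000 for p in c],np.float32);r=cv2.minAreaRect(W);print(r,cv2.boundingRect(c))
print("top-cam col centre in tool", R.inv().apply(np.r_[np.array(r[0])/1000,.08]-o["tool_pos"]))
for p in [(282.3,125.5),(286.2,146.6),(309,122),(312.6,141)]:
    print(R.inv().apply(onz("top",p,.08)-o["tool_pos"]))
t=cv2.resize(a[112:156,262:328],None,fx=8,fy=8,interpolation=cv2.INTER_CUBIC)
s=cv2.imread("pics/side.png")[205:275,255:370];s=cv2.resize(s,None,fx=5,fy=5,interpolation=cv2.INTER_CUBIC)
w=np.zeros((352,528+0,3),np.uint8);w[:,:]=t
s=s[:352];cv2.imwrite("pics/c5.png",np.vstack([np.pad(t,((0,0),(0,575-528),(0,0)))[:250],s])[:600])
E
```

```text
((606.6267700195312, -107.19195556640625), (73.30176544189453, 98.25008392333984), 9.428140640258789) (282, 121, 31, 27)
top-cam col centre in tool [-0.00790973  0.015572    0.14303718]
[ 0.02924615 -0.02549935  0.14320978]
[-0.04112693 -0.02606015  0.14319274]
[0.02389807 0.06195149 0.14286246]
[-0.03942167  0.06156228  0.14284667]
```

View pics/c5.png

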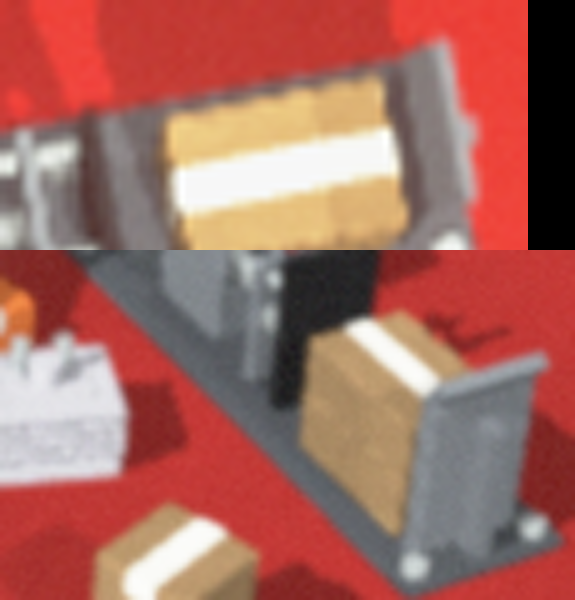

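```bash
python3 -m creep '[-0.002,0.017,0,0,0,0,-1,-0.002,0.017,0.03,0,0,0,-1,-0.002,0.017,0.08,0,0,0,-1,-0.002,0.017,0.12,0,0,0,-1,-0.002,0.017,0.135,0,0,0,-1]';python3 -m creep '[0,0,0,0,0,0,-1,0,0,0,0,0,0,-1]'; python3 - <<'E'
from h import *
o=observe()
# target = o4 pose + shift
p=np.load("o4.npy",allow_pickle=True).item();R=Ro.from_rotvec(p["orientation"])
print(rel(o,R,p["tool_pos"]+R.apply([-.002,.017,.168])),o["tool_pos"],(down(np.radians(9.3)).inv()*Ro.from_rotvec(o["orientation"])).as_rotvec(degrees=True))
a=snapshot("wrist");cv2.imwrite("pics/w6.png",a)
E
```

```text
time_s: 9.5
tool_pos: [0.6115, -0.1077, 0.0863]
orientation: [-3.127, -0.248, 0.004]
ft_force: [0.4, -0.1, -2.1]
grip_width: 0.711
time_s: 9.75
tool_pos: [0.6126, -0.1085, 0.0879]
orientation: [-3.128, -0.248, 0.001]
ft_force: [0.0, -0.5, -1.7]
grip_width: 0.716
(array([ 0.0002, -0.0008,  0.0329]), array([0.02, 0.02, 0.  ])) [ 0.61263156 -0.10846757  0.08789776] [ 0.20824265 -0.00198409  0.24394439]
```

View pics/w6.png

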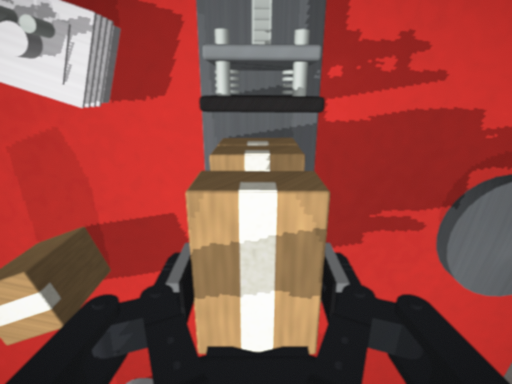

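The wrist view shows the column front edge at v≈153, u 211–304, just ahead of the held carton. I'll check the offset.

```bash
python3 - <<'E'
from h import *
o=observe();a=cv2.imread("pics/w6.png").astype(int)
R=Ro.from_rotvec(o["orientation"]);zt=o["tool_pos"][2]+.061
def T(u,v,z): return (R.inv().apply(onz("wrist",(u,v),z,o)-o["tool_pos"])*1000).round(1)
g=cv2.cvtColor(a.astype(np.uint8),cv2.COLOR_BGR2GRAY).astype(int)
print("col v",g[144:176,230].tolist())
print("row162",g[162,200:225].tolist(),g[162,295:318].tolist())
print("col near",T(230,153,.08),"LR",T(210.5,162,.08),T(304.5,162,.08))
print("held near",T(220,190.5,zt),T(186,200,zt),T(328.5,200,zt))
print("pad",T(236,111,.112),T(236,96,.112))
E
```

```text
col v [86, 86, 80, 77, 78, 78, 79, 78, 79, 85, 106, 133, 150, 155, 155, 155, 155, 155, 154, 154, 153, 154, 153, 153, 154, 148, 127, 95, 79, 77, 78, 79]
row162 [102, 102, 102, 103, 109, 110, 105, 105, 113, 134, 151, 156, 153, 151, 153, 155, 154, 154, 154, 153, 156, 158, 158, 157, 155] [116, 116, 115, 116, 115, 117, 121, 124, 119, 105, 85, 78, 77, 77, 77, 79, 79, 79, 78, 76, 73, 73, 74]
col near [-16.3 -47.5   8.2] LR [-29.1 -41.6   8.2] [ 31.7 -41.7   8.2]
held near [-14.5 -45.4 -60.8] [-29.1 -41.1 -60.9] [ 31.4 -41.2 -60.8]
pad [ -9.7 -75.4 -23.7] [ -9.5 -82.6 -23.6]
```

```bash
python3 -m creep '[0,-0.001,0.015,0.1,0,0,-1,0,-0.001,0.025,0.2,0,0,-1,0,-0.001,0.030,0.2,0,0,-1,0,-0.001,0.030,0.2,0,0,-1]';python3 -m creep '[0,0,0.002,0,0,0,-1,0,0,0.002,0,0,0,-1]'
```

```text
time_s: 10.3
tool_pos: [0.6122, -0.1071, 0.0574]
orientation: [-3.124, -0.248, 0.002]
ft_force: [0.1, -0.1, -2.3]
grip_width: 0.711
time_s: 10.55
tool_pos: [0.6123, -0.1071, 0.0555]
orientation: [-3.125, -0.248, 0.002]
ft_force: [-0.9, -0.1, -2.9]
grip_width: 0.711
```

```bash
python3 -m creep '[0,0,0.0015,0,0,0,-1,0,0,0.0015,0,0,0,-1]';python3 -m creep '[0,0,0.0015,0,0,0,-1,0,0,0.0015,0,0,0,-1]'
```

```text
time_s: 10.8
tool_pos: [0.6125, -0.1071, 0.0552]
orientation: [-3.124, -0.248, 0.001]
ft_force: [-2.6, 0.9, 8.9]
grip_width: 0.714
time_s: 11.05
tool_pos: [0.6124, -0.1071, 0.0552]
orientation: [-3.123, -0.248, 0.001]
ft_force: [-4.9, 2.1, 10.2]
grip_width: 0.711
```

```bash
python3 -m creep '[0,0,-0.0005,0,0,0,1,0,0,-0.0005,0,0,0,1,0,0,-0.0005,0,0,0,1,0,0,-0.0005,0,0,0,1]';python3 -m creep '[0,0,0,0,0,0,1,0,0,0,0,0,0,1]';python3 -m creep '[0,0,-0.02,0,0,0,1,0,0,-0.05,0,0,0,1,0,0,-0.1,0,0,0,1,0,0,-0.15,0,0,0,1,0,0,-0.18,0,0,0,1]';python3 -m creep '[0,0,0,0,0,0,-1,0,0,0,0,0,0,-1]'; python3 - <<'E'
from h import *
o=observe();a=snapshot("wrist");cv2.imwrite("pics/w7.png",a);np.save("o7.npy",o,allow_pickle=True);print(o["tool_pos"])
b=snapshot("side");cv2.imwrite("pics/s7.png",b)
c=np.zeros((384,800,3),np.uint8);c[:,:400]=a[:,56:456];s=cv2.resize(b[135:275,250:370],(329,384));c[:,400:729]=s
cv2.imwrite("pics/c7.png",c)
E
```

```text
time_s: 11.55
tool_pos: [0.6124, -0.1071, 0.0555]
orientation: [-3.123, -0.248, 0.001]
ft_force: [-0.3, -0.7, -0.3]
grip_width: 0.996
time_s: 11.8
tool_pos: [0.6124, -0.107, 0.0554]
orientation: [-3.123, -0.248, 0.001]
ft_force: [0.6, 0.4, 0.3]
grip_width: 0.999
time_s: 12.42
tool_pos: [0.6138, -0.1092, 0.2399]
orientation: [-3.124, -0.247, -0.006]
ft_force: [0.2, -0.0, 0.3]
grip_width: 0.998
time_s: 12.68
tool_pos: [0.6135, -0.1092, 0.2401]
orientation: [-3.124, -0.247, -0.007]
ft_force: [-0.1, 0.4, -0.8]
grip_width: 0.602
[ 0.61353426 -0.10918657  0.24012054]
```

View pics/c7.png

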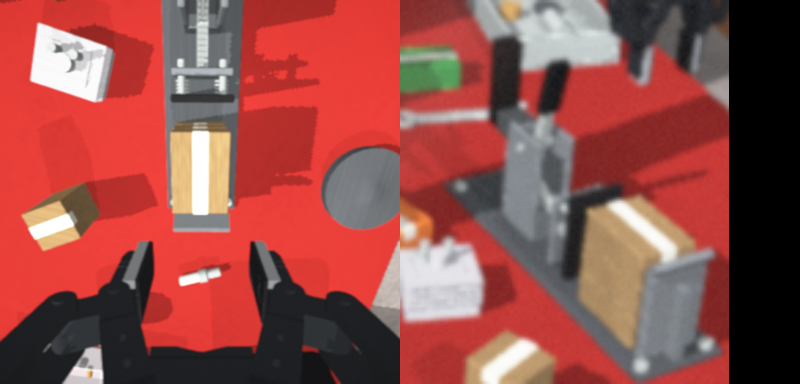

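The carton sits squarely on the column and has been released. The trigger paddle is visible in the side view. Next I'll locate the trigger.

```bash
python3 - <<'E'
from h import *
o=np.load("o7.npy",allow_pickle=True).item()
yaw=np.radians(-80.5);ex=np.array([np.cos(yaw),np.sin(yaw),0]);ey=np.array([-ex[1],ex[0],0])
O=np.array([.6124,-.1071,0])-.089*ex
C=lambda X:((np.array(X)-O)@np.c_[ex,ey,[0,0,1]]*1000).round(1)
print("O",O)
print("trigger top (top cam)",C(onz("top",(245.5,132.6),.217)),"pred px",proj("top",O-.071*ex+[0,0,.217]))
# side: paddle top in c7 crop (555,65) , handle top (507,42)
f=lambda u,v:((u-400)/329*120+250,v/384*140+135)
for n,uv in(("paddle top",(555,65)),("handle top",(507,42))):
    print(n,f(*uv),C(onz("side",f(*uv),.217 if n[0]=='p' else .2)))
print("pred side",proj("side",O-.071*ex+[0,0,.217]),proj("side",O-.172*ex+[0,0,.2]),"pad top",proj("side",O+.015*ex+[0,0,.112]))
now=observe();T=down(yaw+np.pi/2)
for x,z in((-.03,.26),(-.03,.14)):print(rel(now,T,O+x*ex+[0,0,z]))
R=Ro.from_rotvec(o["orientation"])
print("pad face x",C(onz("wrist",(256,100.5),.112,o)),"carton near/far",C(onz("wrist",(256,131),.116,o)),C(onz("wrist",(256,212),.116,o)),C(onz("wrist",(230,170),.116,o)),C(onz("wrist",(284,170),.116,o)))
E
```

```text
O [ 0.59771076 -0.01932058  0.        ]
trigger top (top cam) [-73.4   6.4 217. ] pred px [246.7268137  134.57244679]
paddle top (306.53495440729483, 158.69791666666666) [-62.5  -5.4 217. ]
handle top (289.02735562310033, 150.3125) [-160.1   -1.1  200. ]
pred side [306.48157388 157.09359148] [287.26243572 148.69350473] pad top [320.8218748  203.96034541]
(array([-0.0011, -0.1211, -0.0203]), array([-0.44, -0.14, -0.47]))
(array([-0.0014, -0.1201,  0.0997]), array([-0.44, -0.14, -0.47]))
pad face x [ 14.1   1.9 112. ] carton near/far [ 43.6   1.7 116. ] [132.4   0.9 116. ] [ 84.1 -26.2 116. ] [ 84.6  31.  116. ]
```

```bash
python3 -m creep '[-0.001,-0.05,-0.01,0,0,-0.4,-1,-0.001,-0.1,-0.01,0,0,-0.4,-1,-0.001,-0.12,0,0,0,-0.4,-1,-0.001,-0.12,0.04,0,0,-0.4,-1,-0.001,-0.12,0.08,-0.4,0,-0.4,-1]';python3 -m creep '[0,0,0.02,0,0,0,-1,0,0,0.02,0,0,0,-1,0,0,0.02,0,0,0,-1]'; cat > st.py <<'E'
from h import *
yaw=np.radians(-80.5);ex=np.array([np.cos(yaw),np.sin(yaw),0]);ey=np.array([-ex[1],ex[0],0])
O=np.array([.5977,-.0193,0]);B=np.c_[ex,ey,[0,0,1]]
def C(X):return ((np.array(X)-O)@B*1000).round(1)
if __name__=="__main__":
    o=observe();print(round(o["time_s"],2),"TCP clamp mm",C(o["tool_pos"]),"F clamp",(o["ft_force"]@B).round(1),rel(o,down(yaw+np.pi/2),o["tool_pos"])[1])
E
python3 st.py
```

```text
time_s: 13.4
tool_pos: [0.5926, 0.0094, 0.1577]
orientation: [-3.131, -0.258, -0.002]
ft_force: [0.7, 0.3, 0.2]
grip_width: 0.002
time_s: 13.78
tool_pos: [0.593, 0.0087, 0.1382]
orientation: [3.131, 0.256, 0.003]
ft_force: [0.9, -0.7, 0.4]
grip_width: 0.003
13.78 TCP clamp mm [-28.4   0.  138.2] F clamp [0.8 0.8 0.4] [ 0.04 -0.11 -0.13]
```

```bash
python3 -m creep '[0,-0.01,0,0,0,0,-1,0,-0.02,0,0,0,0,-1,0,-0.025,0,0,0,0,-1]';python3 st.py;for i in 1 2; do python3 -m creep '[0,-0.005,0,0,0,0,-1,0,-0.005,0,0,0,0,-1]' >/dev/null;python3 st.py; done
```

```text
time_s: 14.15
tool_pos: [0.5895, 0.0338, 0.1389]
orientation: [3.13, 0.258, 0.005]
ft_force: [0.8, -4.7, 2.1]
grip_width: 0.001
14.15 TCP clamp mm [-53.7   0.6 138.9] F clamp [ 4.7 -0.   2.1] [ 0.09 -0.19 -0.08]
14.4 TCP clamp mm [-59.4   0.9 139. ] F clamp [ 1.9  0.3 -0.4] [ 0.07 -0.22 -0.04]
14.65 TCP clamp mm [-64.8   0.9 138.9] F clamp [ 2.2  0.7 -0.4] [ 0.06 -0.21 -0.01]
```

```bash
python3 -m creep '[0,-0.006,0,0,0,0,-1,0,-0.012,0,0,0,0,-1,0,-0.012,0,0,0,0,-1]' >/dev/null;python3 st.py;python3 -m creep '[0,-0.005,0,0,0,0,-1,0,-0.005,0,0,0,0,-1]' >/dev/null;python3 st.py;python3 -m creep '[0,-0.005,0,0,0,0,-1,0,-0.005,0,0,0,0,-1]' >/dev/null;python3 st.py;python3 - <<'E'
from st import *
s=snapshot("side");cv2.imwrite("pics/s8.png",s)
E
```

```text
15.03 TCP clamp mm [-77.5   1.  139. ] F clamp [2.8 1.4 0.7] [ 0.05 -0.22  0.04]
15.28 TCP clamp mm [-82.3   1.1 139. ] F clamp [4.5 0.1 2.4] [ 0.09 -0.23  0.06]
15.53 TCP clamp mm [-86.5   1.2 139. ] F clamp [6.2 0.6 1.2] [ 0.16 -0.25  0.05]
```

```bash
python3 -m creep '[0,-0.003,0,0,0,0,-1,0,-0.003,0,0,0,0,-1]' >/dev/null;python3 st.py;python3 -m creep '[0,-0.003,0,0,0,0,-1,0,-0.003,0,0,0,0,-1]' >/dev/null;python3 st.py;python3 - <<'E'
from st import *
s=snapshot("side");cv2.imwrite("pics/s9.png",s)
a0=cv2.imread("pics/s7.png")
f=lambda i:cv2.resize(i[140:270,270:360],(390,563),interpolation=cv2.INTER_CUBIC)
cv2.imwrite("pics/c9.png",np.hstack([f(a0),f(s)]))
E
```

```text
15.82 TCP clamp mm [-88.2   1.2 138.9] F clamp [6.1 0.4 0.6] [ 0.25 -0.26  0.02]
16.07 TCP clamp mm [-90.    1.2 138.9] F clamp [6.7 0.9 0.6] [ 0.34 -0.27 -0.01]
```

View pics/c9.png

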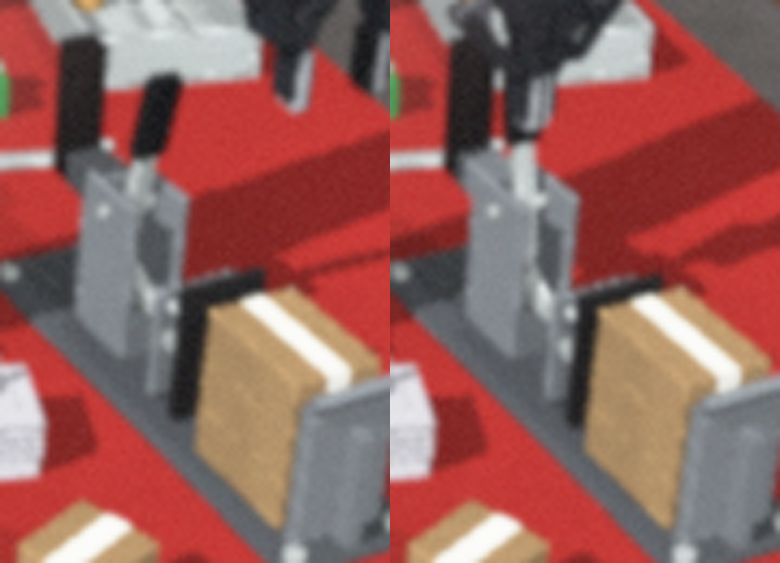

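```bash
for i in 1 2 3; do python3 -m creep '[0,-0.005,0,-0.1,0,0,-1,0,-0.005,0,-0.1,0,0,-1]' >/dev/null;python3 st.py; done; python3 - <<'E'
from st import *
s=snapshot("side");cv2.imwrite("pics/s10.png",s)
E
```

```text
16.38 TCP clamp mm [-92.9   1.2 138.6] F clamp [ 8.8  1.6 -0.6] [ 0.59 -0.28 -0.07]
16.62 TCP clamp mm [-92.9   1.2 138.6] F clamp [12.5  1.7 -0.4] [ 1.03 -0.32 -0.24]
16.88 TCP clamp mm [-92.7   1.2 138.7] F clamp [14.3  2.3  1.3] [ 1.47 -0.35 -0.42]
```

Full squeeze comes at TCP clamp x≈-92.8, as the model predicted. I'll write a helper that reads the pad edge from the side view, then make stroke 2.

```bash
cat > pad.py <<'E'
from st import *
import sys
def prof(s):
    g=cv2.cvtColor(s,cv2.COLOR_BGR2GRAY).astype(np.float32);xs=np.arange(0,60,2);r=0
    for z in (.092,.097,.102,.107):
        P=np.array([proj("side",O+x/1000*ex-.0315*ey+[0,0,z]) for x in xs],np.float32)
        r=r+cv2.remap(g,P[:,0],P[:,1],cv2.INTER_LINEAR).ravel()/4
    return r.astype(int).tolist()
for n in sys.argv[1:]:
    if n=="new": s=snapshot("side");cv2.imwrite("pics/s%.2f.png"%observe()["time_s"],s)
    else: s=cv2.imread("pics/%s.png"%n)
    print(n,prof(s))
E
python3 -m creep '[0,0.02,0,0,0,0,-1,0,0.04,0,0,0,0,-1,0,0.048,0,0,0,0,-1,0,0.048,0,0,0,0,-1]' >/dev/null;python3 st.py;python3 -m creep '[0,0,0,0,0,0,-1]' >/dev/null;python3 st.py; python3 pad.py s7 s9 s10 new
```

```text
17.43 TCP clamp mm [-44.8   0.9 139.9] F clamp [-0.  -0.  -0.1] [ 1.41 -0.34 -0.47]
17.55 TCP clamp mm [-46.1   0.9 139.7] F clamp [-0.4 -0.3  0.5] [ 1.35 -0.33 -0.39]
s7 [139, 143, 148, 153, 149, 142, 127, 104, 83, 66, 50, 43, 38, 36, 35, 34, 34, 34, 34, 36, 41, 53, 69, 88, 107, 122, 133, 140, 142, 142]
s9 [138, 137, 137, 135, 138, 143, 148, 154, 156, 146, 134, 114, 89, 68, 53, 40, 36, 34, 34, 35, 41, 53, 69, 88, 107, 122, 133, 139, 141, 142]
s10 [140, 140, 140, 137, 137, 140, 144, 150, 153, 148, 140, 121, 99, 79, 61, 46, 40, 36, 35, 37, 42, 53, 69, 87, 106, 121, 132, 139, 141, 142]
new [144, 144, 144, 141, 139, 142, 145, 150, 153, 147, 139, 122, 99, 79, 61, 46, 42, 37, 34, 37, 43, 55, 70, 89, 107, 122, 132, 139, 141, 143]
```

```bash
python3 -m creep '[0,-0.01,0,0.7,0,0,-1,0,-0.02,0,1.3,0,0,-1,0,-0.028,0,1.3,0,0,-1,0,-0.034,0,1.3,0,0,-1,0,-0.034,0,1.3,0,0,-1]' >/dev/null;python3 st.py;for i in 1 2 3; do python3 -m creep '[0,-0.006,0,0.2,0,0,-1,0,-0.006,0,0.2,0,0,-1]' >/dev/null;python3 st.py; done; python3 pad.py new
```

```text
18.23 TCP clamp mm [-80.3   0.9 138.8] F clamp [ 4.5 -0.4 -1.5] [ 0.08 -0.31 -0.34]
18.48 TCP clamp mm [-85.2   0.6 138.5] F clamp [ 5.1 -0.7  1.1] [-0.03 -0.28 -0.36]
18.73 TCP clamp mm [-89.7   0.7 138.3] F clamp [5.9 0.7 0.7] [-0.12 -0.29 -0.4 ]
18.98 TCP clamp mm [-93.3   0.7 138. ] F clamp [ 8.1  1.3 -1.3] [-0.15 -0.29 -0.48]
new [162, 168, 169, 168, 164, 155, 146, 138, 131, 127, 126, 132, 139, 145, 147, 148, 138, 123, 104, 81, 67, 67, 73, 89, 106, 121, 132, 138, 140, 141]
```

```bash
python3 -m creep '[0,0.02,0,0,0,0,-1,0,0.04,0,0,0,0,-1,0,0.048,0,0,0,0,-1,0,0.048,0,0,0,0,-1]' >/dev/null;python3 st.py;python3 -m creep '[0,-0.01,0,0,0,0,-1,0,-0.02,0,0,0,0,-1,0,-0.028,0,0,0,0,-1,0,-0.028,0,0,0,0,-1]' >/dev/null;python3 st.py;for i in 1 2 3 4; do python3 -m creep '[0,-0.005,0,0.1,0,0,-1,0,-0.005,0,0.1,0,0,-1]' >/dev/null;python3 st.py; done; python3 pad.py new
```

```text
19.52 TCP clamp mm [-44.8   0.2 137.8] F clamp [-0.7 -0.7 -0.3] [-0.19 -0.29 -0.55]
20.02 TCP clamp mm [-74.    0.8 138.1] F clamp [2.6 1.3 1. ] [-0.2  -0.32 -0.46]
20.27 TCP clamp mm [-79.2   0.9 138.1] F clamp [3.9 1.  1.9] [-0.3  -0.33 -0.44]
20.52 TCP clamp mm [-82.8   1.  138.2] F clamp [6.2 1.  1.6] [-0.3  -0.34 -0.48]
20.77 TCP clamp mm [-85.4   1.  138.3] F clamp [8.2 1.2 1.1] [-0.25 -0.36 -0.57]
21.02 TCP clamp mm [-87.7   1.  138.2] F clamp [ 8.5  1.5 -0.1] [-0.17 -0.38 -0.67]
new [166, 171, 174, 175, 174, 170, 165, 159, 154, 148, 142, 137, 131, 127, 128, 128, 133, 139, 141, 134, 126, 111, 97, 99, 106, 117, 129, 138, 140, 141]
```

```bash
for i in 1 2 3; do python3 -m creep '[0,-0.004,0,0,0,0,-1,0,-0.004,0,0,0,0,-1]' >/dev/null;python3 st.py; done; python3 pad.py new
```

```text
21.32 TCP clamp mm [-88.7   1.  138.2] F clamp [ 9.4  1.1 -0. ] [ 0.02 -0.4  -0.78]
21.57 TCP clamp mm [-89.8   1.  138.2] F clamp [8.7 1.7 1.2] [ 0.21 -0.42 -0.88]
21.82 TCP clamp mm [-90.8   1.  138.1] F clamp [8.4 1.5 0.3] [ 0.4  -0.43 -1.  ]
new [168, 174, 177, 179, 177, 174, 169, 161, 154, 146, 137, 132, 127, 123, 121, 119, 125, 132, 137, 135, 131, 116, 102, 99, 103, 114, 127, 137, 140, 142]
```

```bash
python3 -m creep '[0,-0.006,0,0.4,0,0,-1,0,-0.006,0,0.4,0,0,-1]' >/dev/null;python3 st.py;python3 -m creep '[0,-0.006,0,0.2,0,-0.5,-1,0,-0.006,0,0.2,0,-0.5,-1]' >/dev/null;python3 st.py; python3 pad.py new;python3 -m creep '[0,0.02,0,0,0,-1,-1,0,0.04,0,0,0,-1,-1,0,0.048,0,0.4,0,-1,-1,0,0.048,0,0.4,0,-1,-1]' >/dev/null;python3 st.py;python3 -m creep '[0,-0.01,0,0,0,0,-1,0,-0.02,0,0,0,0,-1,0,-0.025,0,0,0,0,-1,0,-0.025,0,0,0,0,-1]' >/dev/null;python3 st.py;python3 pad.py new
```

```text
22.12 TCP clamp mm [-93.1   1.  137.9] F clamp [ 9.3  1.1 -0.5] [ 0.23 -0.45 -1.14]
22.38 TCP clamp mm [-93.3   1.1 137.8] F clamp [14.1  2.2 -0.5] [ 0.4  -0.49 -0.85]
new [166, 173, 175, 176, 174, 170, 166, 160, 154, 148, 142, 136, 130, 125, 122, 120, 125, 131, 138, 139, 137, 126, 112, 102, 99, 107, 119, 130, 136, 139]
22.93 TCP clamp mm [-45.3   0.3 138.1] F clamp [-0.7 -0.2  0.7] [-0.06 -0.48  0.09]
23.43 TCP clamp mm [-70.3   0.9 138.6] F clamp [5.3 0.8 2.1] [ 0.03 -0.56  0.13]
new [167, 171, 174, 176, 176, 174, 171, 166, 161, 156, 152, 149, 144, 139, 133, 126, 126, 126, 129, 136, 140, 135, 127, 118, 108, 109, 117, 128, 136, 141]
```

```bash
for i in 1 2 3 4; do python3 -m creep '[0,-0.004,0,0,0,0,-1,0,-0.004,0,0,0,0,-1]' >/dev/null;python3 st.py; done; python3 pad.py new
```

```text
23.73 TCP clamp mm [-73.7   1.  138.9] F clamp [ 6.4 -0.3  1.3] [ 0.14 -0.59  0.13]
23.98 TCP clamp mm [-77.    1.1 139.1] F clamp [6.7 0.  0.6] [ 0.26 -0.62  0.13]
24.23 TCP clamp mm [-80.1   1.1 139.3] F clamp [7.  0.5 1.1] [ 0.4  -0.64  0.12]
24.48 TCP clamp mm [-82.3   1.2 139.4] F clamp [ 9.   1.  -0.8] [ 0.6  -0.68  0.09]
new [167, 172, 175, 176, 174, 170, 166, 161, 157, 155, 153, 154, 154, 153, 150, 143, 136, 129, 124, 123, 122, 119, 115, 110, 104, 107, 116, 127, 135, 140]
```

```bash
for i in 1 2 3; do python3 -m creep '[0,-0.004,0,0.3,0,0,-1,0,-0.004,0,0.3,0,0,-1]' >/dev/null;python3 st.py; done; python3 pad.py new
```

```text
24.77 TCP clamp mm [-82.9   1.2 139.4] F clamp [11.3  1.  -0.9] [ 0.58 -0.71 -0.  ]
25.02 TCP clamp mm [-83.1   1.2 139.4] F clamp [12.2  0.8 -1.5] [ 0.6  -0.75 -0.11]
25.27 TCP clamp mm [-83.1   1.2 139.4] F clamp [12.8  0.7 -1.7] [ 0.63 -0.8  -0.22]
new [166, 173, 175, 176, 174, 171, 166, 161, 158, 156, 154, 155, 155, 154, 149, 142, 135, 128, 123, 123, 121, 118, 115, 111, 104, 107, 116, 126, 134, 139]
```

```bash
python3 -m creep '[0,-0.006,0,0.6,0,0,-1,0,-0.006,0,0.6,0,0,-1]' >/dev/null;python3 st.py;python3 -m creep '[0,-0.006,0,0.6,0,0,-1,0,-0.006,0,0.6,0,0,-1]' >/dev/null;python3 st.py; python3 pad.py new; python3 - <<'E'
from st import *
o=observe();a=snapshot("wrist");s=snapshot("side");t=snapshot("top")
f=lambda i:cv2.resize(i[140:270,270:360],(388,560),interpolation=cv2.INTER_CUBIC)
tt=cv2.resize(t[112:156,240:328],(400,200),interpolation=cv2.INTER_CUBIC)
c=np.zeros((560,788,3),np.uint8);c[:,:388]=f(s);c[:200,388:]=tt;c[200:500,388:]=cv2.resize(a,(400,300));cv2.imwrite("pics/c12.png",c)
cv2.imwrite("pics/w12.png",a);cv2.imwrite("pics/t12.png",t)
E
```

```text
25.57 TCP clamp mm [-84.8   1.2 139.4] F clamp [12.9  1.  -0.6] [ 0.38 -0.84 -0.35]
25.82 TCP clamp mm [-86.1   1.2 139.4] F clamp [13.   1.8 -2.1] [ 0.15 -0.89 -0.48]
new [171, 174, 175, 174, 172, 169, 165, 161, 158, 154, 153, 155, 157, 158, 156, 151, 143, 134, 127, 123, 119, 115, 110, 105, 100, 106, 116, 127, 135, 140]
```

View pics/c12.png

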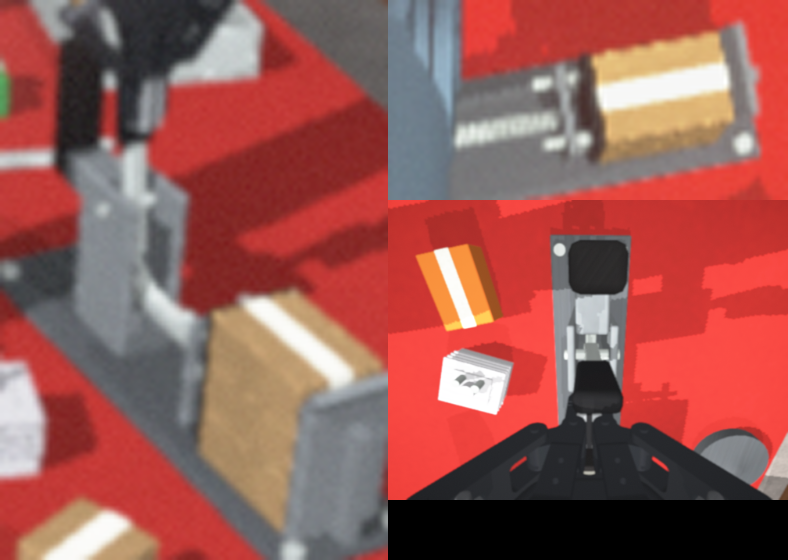

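The view shows all three cartons up against the stop, with the pad compressed between jaw and column and the fingers on the paddle. I'll squeeze a bit more and check it holds steady.

```bash
python3 -m creep '[0,-0.006,0,0.2,0,0,-1,0,-0.006,0,0.2,0,0,-1]' >/dev/null;python3 st.py;python3 -m creep '[0,-0.0055,0,0.2,0,0,-1,0,-0.0055,0,0.2,0,0,-1,0,-0.0055,0,0.2,0,0,-1,0,-0.0055,0,0.2,0,0,-1,0,-0.0055,0,0.2,0,0,-1]' >/dev/null;python3 st.py; python3 pad.py new;python3 -m creep '[0,-0.005,0,0.2,0,0,-1,0,-0.005,0,0.2,0,0,-1,0,-0.005,0,0.2,0,0,-1,0,-0.005,0,0.2,0,0,-1,0,-0.005,0,0.2,0,0,-1]' >/dev/null;python3 st.py
```

```text
26.27 TCP clamp mm [-87.3   1.3 139.4] F clamp [14.3  1.5 -2.2] [ 0.34 -0.93 -0.62]
26.9 TCP clamp mm [-87.8   1.2 139.3] F clamp [13.2  0.7 -0.9] [ 0.53 -0.97 -0.76]
new [165, 171, 174, 176, 176, 175, 171, 166, 162, 158, 156, 157, 158, 160, 156, 149, 140, 130, 123, 121, 117, 113, 109, 104, 99, 104, 115, 127, 135, 141]
27.57 TCP clamp mm [-87.8   1.3 139.4] F clamp [13.6  0.8 -1.3] [ 0.72 -1.02 -0.91]
```

```bash
python3 - <<'E'
from st import *
t=snapshot("top");g=cv2.cvtColor(t,cv2.COLOR_BGR2HSV)
for nm,im,z in(("start",cv2.imread("pics/top.png"),.08),("now",t,.116)):
    h=cv2.cvtColor(im,cv2.COLOR_BGR2GRAY).astype(np.float32)
    for off in(-.018,0,.018):
        xs=np.arange(30,160,1.);P=np.array([proj("top",O+x/1000*ex+off*ey+[0,0,z]) for x in xs],np.float32)
        r=cv2.GaussianBlur(cv2.remap(h,P[:,0],P[:,1],cv2.INTER_LINEAR),(1,5),0).ravel();d=np.diff(r)
        print(nm,off,"near edge",xs[d[:40].argmax()],"far edge",xs[80+d[80:].argmin()])
E
python3 st.py
```

```text
start -0.018 near edge 44.0 far edge 134.0
start 0 near edge 42.0 far edge 136.0
start 0.018 near edge 45.0 far edge 134.0
now -0.018 near edge 52.0 far edge 139.0
now 0 near edge 49.0 far edge 142.0
now 0.018 near edge 52.0 far edge 140.0
27.62 TCP clamp mm [-87.8   1.3 139.4] F clamp [14.  2. -1.] [ 0.72 -1.02 -0.91]
```

The top carton now spans clamp x≈50–140 mm, which puts it against the stop, and the squeeze is steady at about 13.5 N. Handing in.

```bash
python3 -c "
from station import *
print(finish_job())"; python3 st.py
```

```text
the job is handed in; nothing more can be done
None
the job is handed in; nothing more can be done
```

I set the third carton squarely on the column and let go of it, then pumped the trigger through four strokes. I handed the job in at about 27.6 s, still holding the trigger squeezed. No verdict was reported.

**Last checks**
- **Cartons:** in the top view the upper carton spans clamp x of about 50 to 140 mm, so it is against the stop. At the start the column spanned about 44 to 135 mm. The last picture I viewed shows all three stacked and square.
- **Trigger force:** steady at 13–14 N on the paddle, and it did not creep over the last 0.6 s.
- **Pad sink:** about 7 mm estimated from the force, but about 5.5 mm from the trigger travel. The two disagree somewhat, but both are inside the 4–12 mm allowed. I did not measure the sink directly.
- **Bystanders:** I saw no sign of contact with any of them, but I did not measure their positions afterwards.

**First grasp missed:** the real fingertips sit about 36 mm behind the reported TCP, so the gripper closed just above the carton without moving it. I saw this in the wrist and side views, allowed for it, and the second grasp held.

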